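# Close up the gauge rack, draw the large plug gauge and present it level

## Robot

A 6-joint arm with a two-finger parallel gripper is mounted at the origin on the work surface; the furniture and walls round the work are solid. World frame = base frame: x ahead of the robot, y to its left, z up, the work surface at z = 0. Lengths are in mm, angles in degrees, forces in N, time in s.
With the tool pointing down it reaches from about 350 to 850 mm from the base axis. Payload 8.1 kg.
Tool frame: the origin (TCP) lies midway between the tips of the shut fingers; the grasp point (between the pads) lies 19 mm behind it (r.grasp_offset is the distance from the TCP to the grasp point, in mm); z points along the fingers, x is the direction in which the jaws open and shut, and the axes are right-handed (so a half turn about z gives the same grasp; the last joint's range is limited). The gripper opens to 85 mm and grips with 20 to 120 N. Pads are 22 mm wide; open, the fingers measure 114 mm over their backs; the gripper's body (76 mm by 85 mm) begins 54 mm behind the grasp point. The pads swing forward as they close: fully open they stand 13 mm farther back than shut.
Start: joints at [67.357, 7.471, 85.268, -0, 87.261, -4.893], TCP at [182.899, 571.448, 231.292] pointing down, gripper open.
Joint ranges: [-169.43, 169.43], [-51.17, 129.36], [1.28, 143.12], [-76.62, 256.62], [0, 156.53], [-152.29, 152.29]. Speed limits (degrees/s): [136.94, 136.94, 159.86, 180, 180, 180].

## Interface

Orientations are given as [roll, pitch, yaw] about the fixed x, y, z axes, in that order (R = Rz(yaw) Ry(pitch) Rx(roll)).
In Python, from bench import r, optics, hand_in gives the robot as it stands.
- The arm moves only by the shell command python3 -m pendant 'ROWS' [FORCE]. ROWS is JSON, a list of rows, each a list of 5 numbers: the opening, from 0 (shut) to 1 (fully open), then the shift along the tool's x, y, z in mm, then the turn about the tool's z in degrees. A call has 1 to 10 rows; each row shifts and turns the commanded pose from where the row before left it, along the tool's axes as they then stand; what a row does not reach is not made up. A row lasts 1/10 s, in which the tool goes at most 50 mm and 8.59 degrees, less where a joint would pass 70% of its speed; a pose out of reach is approached as far as the arm can. A call with a gripper value outside its range is refused whole. The fingers move at their own pace and stop on an object; FORCE is the grip in N (left out, the last holds). Time passes only in rows, so rows that do not move let the fingers close. It gives the time, the measured TCP pose, the force and the opening at its end, in the units of the state.
- r.sense(): the state, without advancing time (a new reading comes with each control period).
- optics.snapshot(name): name is "scene" or "top"; returns (picture, depth): 384x512x3 uint8, blue, green, red; 384x512 float32, mm along the optical axis (not along the pixel's ray), 0 where there is no reading.
- optics.camera_params(name): a dict with "camera_matrix" (3x3 intrinsics, pixels), "k1" (the pictures are not rectified: a ray, as slopes to the right and down, at radius r is drawn at 1 + k1 r^2 times it, then the intrinsics apply), "eye" and "orientation" of the camera in the world. Camera axes: x right, y down, z forward; pixel columns grow to the right and rows downward; lengths in mm; the calibration is good to about 2 mm. A picture is of the moment at which its call begins. camera_params takes no time and is no camera call.
- hand_in(): hands the job in, once; it reports no verdict.
Trained networks look in the newest picture that a camera, given by its name, has taken for a name from the list of things; names that differ only in an ending like _2 or _b are one class to them, and where a whole thing is asked for, a point or a joint stands for the part that bears it (a point fixed in the world has none). Each returns a list of dicts, best first, with "score" (0 to 1); they miss things now and then, are a little off and sometimes report something else, mostly with a low value. They report only what shows in the picture. A call takes as long as a camera call.
- optics.search_frame(camera, query): "at" ([x, y, z] in mm, in world coordinates, good to about 4 mm: the middle of the surface that is visible of it).
The state is a dict: "time": time; "joint_pos": joint angles; "qd": joint speeds; "joint_efforts": joint torques, N m; "tool_pos": TCP position; "tcp_rot": TCP orientation; "ft_force": force on the tool from outside, world axes, zero at the start; "wrist_torque": the same for the moment, N m; "finger_gap": finger opening in mm.
Only numpy, scipy, OpenCV 4.12 (cv2) and the standard library are available. Lean on these libraries where they do the work, as an engineer would, in place of code of your own. Each camera call takes 0.05 s, during which the arm holds its last target. There are 200 camera calls.

## Task

Slide the loose wooden holder along its rail until it is flush against the screwed-down gauge block, with its gauge still in it. Then draw the large plug gauge out of that holder, turn it level (its axis horizontal) and finish while still holding it in the gripper, still and at least 25 cm above the bench, so that the inspector can look it over. The holder must stay flush against the block, and the two other plug gauges and the loose things lying about must be left where they are.

Things in the scene. Friction and masses are not known exactly. Their poses are not given: they have to be found in the camera images.
- rack: Aluminium channel 330 (y) x 101 (x), fixed to the bench, with a wooden wedge block screwed on its near (-y) part. Origin: centre of the underside. x to the back of the rack, y along the channel to its open end, z up; yawed -43 to -60 degrees, so y runs away from the robot and to the left. Channel floor 5 above the bench, lips on the long sides 4 thick, 12 high. Block: y -165 to -35, x -45 to 45, top 81 above the bench, front (-x) sloping at 45 degrees.
- block_face (a point): Centre of the fixed block's end face (rack y = -35, 35 above the bench), which looks to +y; the loose holder must butt against it. Axes as the rack's.
- holder: Loose wooden wedge block like the fixed one, 100 (y) x 90 (x) x 76 high, 0.5 to 1 kg, on the channel floor with about 1.5 play to each lip: it slides along y with 2 to 8 N. Origin: centre of the underside; axes as the rack's. Front slopes at 45 degrees from 12 high at x = -45 to 76 high at x = 19; mid-slope (y = 0) one square pocket, 28 wide, 38 deep, square to the slope, holds the large gauge.
- holder_face (a point): Centre of the holder's end face that looks to -y, towards the block, 30 above its underside. The gap to block_face along the rack's y is 25 to 65 at the start; 0 = flush.
- holder_end (a point): Centre of the holder's outer end face (looks to +y, away from the block), 30 above its underside, 100 from holder_face: flat and upright, up to 76 high towards the back; push here. The large gauge's axis is 50 in from it.
- gauge_large_mid (a point): Centre (mid-length, on the axis) of the large plug gauge: 123 long, 0.11 to 0.22 kg, grey plugs on a dark hexagonal handle. y axis: along it to the longer plug (diameter 27, at y 30 to 62); shorter plug (diameter 26) at -44 to -62; handle at -32 to 20, 27 across flats. z is square to a pair of flats: grip along z, well at y = -6.
- gauge_large: The large plug gauge as a whole, axes as gauge_large_mid, origin 13 from that point along -z. At the start its longer plug sits 38 deep in the holder's pocket with 1 to 1.5 play; it leans up and to the holder's -x at 45 degrees (sagging 2), centre 66 above the bench, z axis level along the rack's y. It slides out along its own axis (its -y).
- gauge_medium: Medium plug gauge, 123 long, handle 24 across flats, leaning likewise in the fixed block at rack y = -67. Leave it. Origin 12 from its axis.
- gauge_small: Small plug gauge, 123 long, handle 21 across flats, leaning likewise in the fixed block at rack y = -133. Leave it. Origin 10 from its axis.
- setting_ring: Setting ring, 65 diameter x 23 high, loose on the clipboard (a board 4 thick lying on the bench). Leave it. Origin: centre of its underside.
- wheel_nut: Wheel nut, 30 diameter x 19 high, loose on the same clipboard. Leave it. Origin: centre of its underside.

How it is judged:
By the outcome, as a careful person would: the job done as asked, in the order asked, and still so for the second after the job is handed in, while the arm keeps its last pose, push and grip.
It also fails if it takes over 48 s, if anything falls off the work surface, if the arm or the gripper's body presses on something with over 40 N, if the wrist force passes 120 N, or if a joint passes its speed limit or range.

## Working session

There is one attempt and no reset: what is moved stays moved. The work goes in short steps, Python scripts to look and compute and a shell command to move; the robot and the scene stay as the last step left them, time stands still between calls to the robot, and variables do not carry over. Pictures are saved under pics/ and viewed, about 8 in all and at most 12, crops included, and the job is handed in when it is done.

```bash
ls; mkdir -p pics; cat > h.py <<'E'
import numpy as np, cv2
from bench import r, optics
from scipy.spatial.transform import Rotation as R
def cam(n):
    p=optics.camera_params(n); return p
E
python3 - <<'E'
from h import *
s=r.sense(); print({k:np.round(v,2) for k,v in s.items()})
for n in("scene","top"):
    p=optics.camera_params(n); print(n,p)
    im,d=optics.snapshot(n); cv2.imwrite(f"pics/{n}0.png",im); np.save(f"{n}0.npy",d)
    for q in ("rack","holder","block_face","holder_face","holder_end","gauge_large_mid","gauge_large","gauge_medium","gauge_small","setting_ring","wheel_nut"):
        print(q,[(np.round(x["at"],1).tolist(),round(x["score"],2)) for x in optics.search_frame(n,q)][:2])
E
```

```text
pics
{'time': np.float64(0.0), 'joint_pos': array([67.36,  7.51, 85.33,  0.  , 87.26, -4.89]), 'qd': array([ 0.06, -0.03,  0.01, -0.08, -0.13,  0.02]), 'joint_efforts': array([ 0.000e+00, -5.694e+01, -5.006e+01, -0.000e+00,  1.000e-02,
       -0.000e+00]), 'tool_pos': array([182.68, 570.95, 230.25]), 'tcp_rot': array([-1.7999e+02,  1.0000e-01,  7.2250e+01]), 'ft_force': array([-0.09, -0.2 ,  0.16]), 'wrist_torque': array([0.02, 0.03, 0.01]), 'finger_gap': np.float64(85.66)}
scene {'camera_matrix': array([[428.44522115,   0.        , 257.88875841],
       [  0.        , 428.44522115, 196.32241098],
       [  0.        ,   0.        ,   1.        ]]), 'k1': -0.15151290585591962, 'eye': array([-246.67584753, -379.65250073,  467.26752684]), 'orientation': array([-1.14987879e+02,  9.94424434e-02, -6.50333226e+01])}
rack [([574.1, -154.1, 60.7], 0.42)]
holder [([575.6, -156.7, 61.4], 0.83)]
block_face [([448.9, -271.8, 34.5], 0.81)]
holder_face [([573.7, -155.2, 56.4], 0.65), ([545.7, -113.2, 80.7], 0.35)]
holder_end [([575.1, -152.6, 49.8], 0.69)]
gauge_large_mid [([551.0, -114.3, 82.1], 
[... 327 characters left out ...]
 [  0.        ,   0.        ,   1.        ]]), 'k1': -0.047138363037959125, 'eye': array([341.03054596, -15.25467138, 954.85247629]), 'orientation': array([-170.12740552,   -0.73454615,  -91.47118667])}
rack [([454.9, -207.0, 91.3], 0.7), ([501.3, -233.4, 28.3], 0.62)]
holder [([590.1, -144.5, 65.7], 0.6)]
block_face [([498.9, -229.7, 24.6], 0.91)]
holder_face [([591.9, -146.6, 63.7], 0.9)]
holder_end [([591.5, -141.3, 68.1], 0.65)]
gauge_large_mid [([558.1, -107.8, 89.6], 0.68)]
gauge_large [([554.6, -107.1, 94.1], 0.68)]
gauge_medium [([455.7, -206.9, 87.9], 0.66)]
gauge_small [([411.0, -252.4, 88.8], 0.82)]
setting_ring [([419.7, 75.1, 27.5], 0.89)]
wheel_nut [([471.6, 184.0, 20.5], 0.6)]
```

```bash
python3 - <<'E'
import cv2
cv2.imwrite("pics/top0b.png",cv2.resize(cv2.imread("pics/top0.png"),(800,600)))
cv2.imwrite("pics/scene0b.png",cv2.resize(cv2.imread("pics/scene0.png"),(800,600)))
E
```

```text
(no output)
```

View pics/top0b.png

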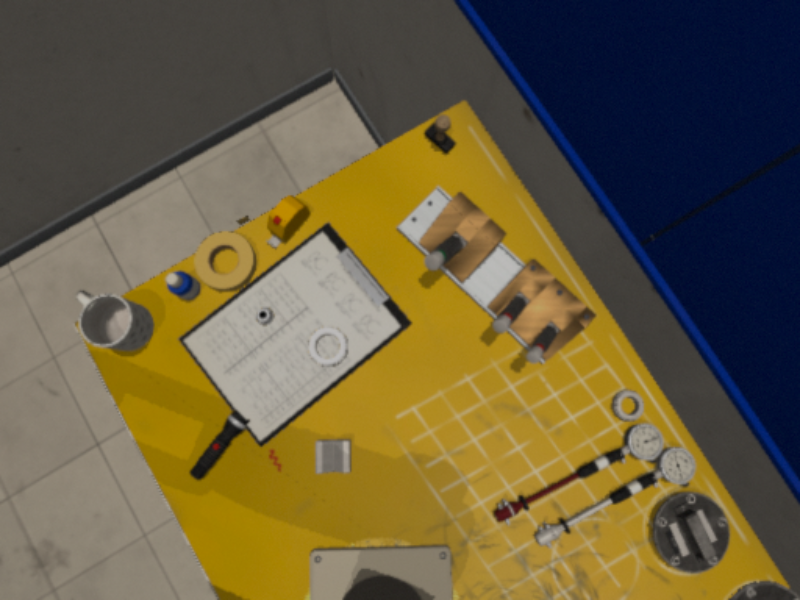

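View pics/scene0b.png

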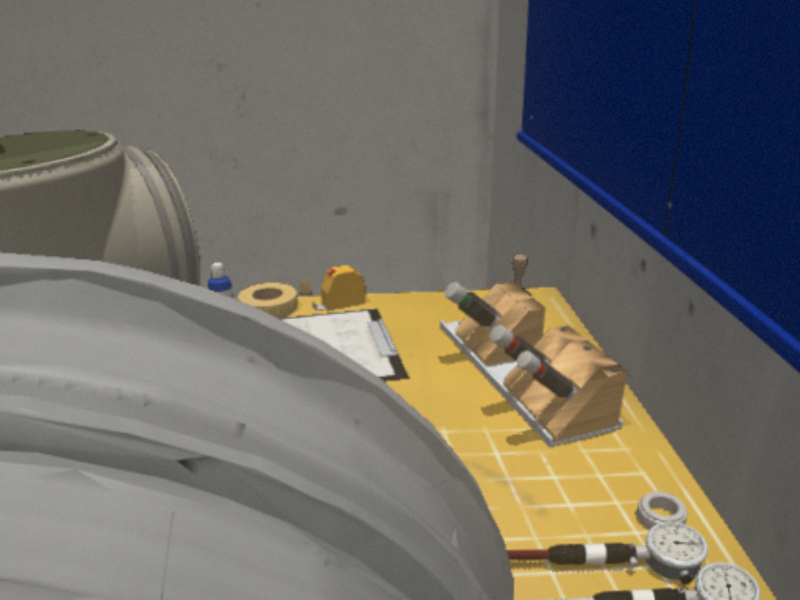

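The top view shows the rack at about (500,280), the holder with its gauge at (460,240) and the block at (545,315). The clipboard items are at (265,315) and (328,347). The scene view agrees. Next I fit the rack and holder model to the depth.

```bash
cat >> h.py <<'E'
from scipy.optimize import differential_evolution
def cloud(n,d):
    p=optics.camera_params(n); v,u=np.nonzero(d>0); K=p["camera_matrix"]
    q=cv2.undistortPoints(np.stack([u,v],1).astype(float)[:,None],K,np.array([p["k1"],0,0,0.]))[:,0]
    z=d[v,u]; P=np.c_[q*z[:,None],z]
    return P@R.from_euler("xyz",p["orientation"],degrees=True).as_matrix().T+p["eye"]
def torack(P,ox,oy,yaw):
    c,s=np.cos(np.radians(yaw)),np.sin(np.radians(yaw)); dx,dy=P[:,0]-ox,P[:,1]-oy
    return dx*c+dy*s,-dx*s+dy*c
def height(x,y,gap):
    h=np.zeros_like(x); ins=(abs(x)<50.5)&(abs(y)<165); h[ins]=5; h[ins&(abs(x)>46.5)]=12
    w=np.clip(12+(x+45),12,76)+5; a=abs(x)<45
    for lo,hi in((-165,-35),(-35+gap,65+gap)):
        m=a&(y>lo)&(y<hi); h[m]=w[m]
    return h
def fit(P,x0=None,fixed=None):
    P=P[(abs(P[:,0]-530)<230)&(abs(P[:,1]+190)<230)&(P[:,2]>-20)&(P[:,2]<130)]
    def c(v):
        if fixed is not None: v=np.r_[fixed,v]
        x,y=torack(P,v[0],v[1],v[2]); m=(abs(x)<75)&(abs(y)<190)
        return (np.minimum(abs(P[m,2]-v[4]-height(x[m],y[m],v[3])),8)-8).sum()/1000 if fixed is None else (np.minimum(abs(P[m,2]-v[4]-height(x[m],y[m],v[3])),8)-8).sum()/1000
    b=[(480,620),(-260,-130),(-62,-41),(-5,70),(-6,6)] if fixed is None else [(-5,70),(-6,6)]
    return differential_evolution(c,b,seed=1,popsize=25,maxiter=300,tol=1e-7)
E
python3 - <<'E'
from h import *
for n in("top","scene"):
    P=cloud(n,np.load(n+"0.npy")); o=fit(P); print(n,o.x.round(2),o.fun)
    x,y=torack(P,*o.x[:3])
    m=(y>-30)&(y<o.x[3]-40)&(abs(x)<40); print("floor z",np.median(P[m,2]))
    # gauge
    yc=15+o.x[3]; m=(abs(y-yc)<30)&(x<0)&(x>-110)&(P[:,2]>height(x,y,o.x[3])+8+o.x[4])
    # also wall
    print("gauge y pctl",np.percentile(y[m],[2,50,98]),"x",np.percentile(x[m],[1,99]),"z",np.percentile(P[m,2],[1,99]),m.sum())
    m=(P[:,2]>150)&(abs(y)<250)&(x>50); print("wall x",np.percentile(x[m],[0.5,5,50]) if m.any() else 0)
E
```

```text
top [ 538.59 -190.86  -45.7    55.7    -0.82] -45.67286103890239
floor z 4.192978969719206
gauge y pctl [56.28217648 68.82552298 83.26547036] x [-83.22211834  -9.73324952] z [  8.89818586 114.91134964] 309
wall x [ 73.28567247  81.11953848 125.03792071]
scene [ 4.8046e+02 -2.4634e+02 -4.5000e+01 -3.9800e+00 -2.2000e-01] -37.102637191138044
floor z nan
gauge y pctl [ 0.66805306  7.15041448 23.3535323 ] x [-82.13498946 -11.05581349] z [  9.19764621 112.74801351] 375
wall x [50.95524311 55.88199393 93.21520863]
  return _methods._mean(a, axis=axis, dtype=dtype,
  ret = ret.dtype.type(ret / rcount)
```

```bash
cat >> h.py <<'E'
OX,OY,YAW=538.59,-190.86,-45.7
def w(x,y,z):
    c,s=np.cos(np.radians(YAW)),np.sin(np.radians(YAW)); return np.array([OX+c*x-s*y,OY+s*x+c*y,z])
def status():
    s=r.sense(); T=s["tool_pos"]; a,b=torack(T[None],OX,OY,YAW)
    print("t",round(float(s["time"]),2),"rack xyz",a.round(1),b.round(1),T[2].round(1),"rot",np.round(s["tcp_rot"],2),"F rack",[x.round(1) for x in torack(s["ft_force"][None]+[OX,OY,0],OX,OY,YAW)],s["ft_force"][2].round(1),"gap",round(float(s["finger_gap"]),1), "q",np.round(s["joint_pos"],0))
def to(x,y,z):
    s=r.sense(); M=R.from_euler("xyz",s["tcp_rot"],degrees=True).as_matrix()
    print("tool delta",(M.T@(w(x,y,z)-s["tool_pos"])).round(1),"turn",round(s["tcp_rot"][2]-(90+YAW),2))
E
python3 - <<'E'
from h import *
P=cloud("top",np.load("top0.npy")); x,y=torack(P,OX,OY,YAW)
for yy in range(-180,260,60):
    m=(abs(y-yy)<30)&(x>40)&(x<250)
    print(yy,[ (lo, x[m&(P[:,2]>lo)&(P[:,2]<lo+60)].min().round(0) if (m&(P[:,2]>lo)&(P[:,2]<lo+60)).any() else None) for lo in (30,90,150,210,270,330,400)])
status(); print(w(0,148,200)); to(0,148,180)
E
```

```text
-180 [(30, np.float64(40.0)), (90, np.float64(95.0)), (150, np.float64(74.0)), (210, np.float64(73.0)), (270, np.float64(82.0)), (330, np.float64(82.0)), (400, np.float64(82.0))]
-120 [(30, np.float64(40.0)), (90, np.float64(110.0)), (150, np.float64(90.0)), (210, np.float64(88.0)), (270, np.float64(97.0)), (330, np.float64(98.0)), (400, np.float64(97.0))]
-60 [(30, np.float64(40.0)), (90, np.float64(126.0)), (150, np.float64(106.0)), (210, np.float64(104.0)), (270, np.float64(113.0)), (330, np.float64(113.0)), (400, np.float64(113.0))]
0 [(30, np.float64(40.0)), (90, np.float64(142.0)), (150, np.float64(121.0)), (210, np.float64(119.0)), (270, np.float64(128.0)), (330, np.float64(128.0)), (400, np.float64(128.0))]
60 [(30, np.float64(40.0)), (90, np.float64(157.0)), (150, np.float64(136.0)), (210, np.float64(135.0)), (270, np.float64(143.0)), (330, np.float64(143.0)), (400, np.float64(143.0))]
120 [(30, np.float64(40.0)), (90, np.float64(172.0)), (150, np.float64(149.0)), (210, np.float64(149.0)), (270, np.float64(159.0)), (330, np.float64(159.0)), (400, np.float64(158.0))]
180 [(30, np.float64(114.0)), (90, np.float64(186.0)), (150, np.float64(165.0)), (210, np.float64(165.0)), (270, np.float64(174.0)), (330, np.float64(174.0)), (400, None)]
240 [(30, np.float64(102.0)), (90, np.float64(202.0)), (150, np.float64(182.0)), (210, np.float64(181.0)), (270, np.float64(190.0)), (330, None), (400, None)]
t 1.2 rack xyz [-794.] [277.8] 231.3 rot [-180.      0.     72.25] F rack [array([-1.]), array([0.8])] -0.1 gap 85.2 q [67.  7. 85.  0. 87. -5.]
[644.51252459 -87.49453776 200.        ]
tool delta [-486.8  640.5   51.3] turn 27.95
```

```bash
python3 -m pendant '[[0,0,0,0,7],[0,0,0,0,7],[0,0,0,0,7],[0,0,0,0,7],[0,-7,44,0,0],[0,-7,44,0,0],[0,-7,44,0,0],[0,-7,44,0,0],[0,-7,44,0,0],[0,-7,44,0,0]]'; python3 -m pendant '[[0,-7,44,0,0],[0,-7,44,0,0],[0,-7,44,0,0],[0,-7,44,0,0],[0,-7,44,0,0],[0,-7,44,0,0],[0,-7,44,0,0],[0,-7,44,0,0],[0,-7,44,0,0],[0,-7,44,0,0]]'; python3 -c "
from h import *
status();to(0,148,100)"
```

```text
time: 2.2
tool_pos: [337.8, 351.6, 231.5]
tcp_rot: [180.0, -0.0, 44.3]
ft_force: [0.1, -0.4, 0.2]
finger_gap: -0.1
time: 3.2
tool_pos: [594.8, -12.7, 231.4]
tcp_rot: [180.0, -0.0, 44.2]
ft_force: [0.5, 0.7, -0.9]
finger_gap: 0.0
t 3.2 rack xyz [-88.2] [164.6] 231.4 rot [ 1.7998e+02 -2.0000e-02  4.4240e+01] F rack [array([-0.1]), array([0.9])] -0.9 gap 0.0 q [ -6.   7.  86.   0.  87. -50.]
tool delta [-16.6  88.2 131.4] turn -0.06
```

```bash
python3 -m pendant '[[0,-7,40,0,0],[0,-7,40,0,0],[0,0,8,40,0],[0,0,0,45,0],[0,0,0,45,0],[0,0,0,38,0],[0,0,0,38,0],[0,0,0,0,0],[0,0,0,0,0]]'; python3 -c "
from h import *
status()
im,d=optics.snapshot('scene'); cv2.imwrite('pics/s1.png',cv2.resize(im[140:300,240:450],(800,600)))"
```

```text
time: 4.1
tool_pos: [644.3, -83.5, 23.8]
tcp_rot: [-179.9, 0.1, 44.3]
ft_force: [-0.4, 0.6, 1.1]
finger_gap: -0.2
t 4.1 rack xyz [-3.] [150.6] 23.8 rot [-1.7988e+02  9.0000e-02  4.4270e+01] F rack [array([-0.7]), array([0.1])] 1.1 gap -0.2 q [-12.  25.  87.  -0.  68. -56.]
```

View pics/s1.png

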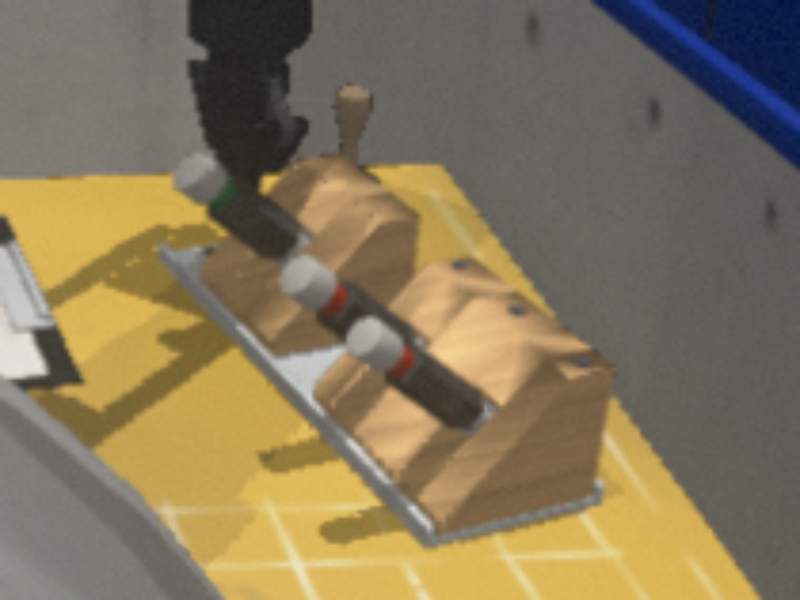

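The gripper stands behind the holder at about (250,130), clear of the gauge at (240,210). Now I push.

```bash
python3 -m pendant '[[0,-8,0,0,0],[0,-6,0,0,0],[0,-4,0,0,0],[0,-6,0,0,0],[0,-8,0,0,0],[0,-8,0,0,0],[0,-8,0,0,0],[0,-6,0,0,0],[0,-4,0,0,0],[0,-3,0,0,0]]';  python3 -c "
from h import *
status()"; python3 -m pendant '[[0,-2,0,0,0],[0,-2,0,0,0],[0,-2,0,0,0]]';  python3 -c "
from h import *
status()"
```

```text
time: 5.15
tool_pos: [603.0, -125.9, 27.1]
tcp_rot: [179.9, -0.2, 44.2]
ft_force: [3.2, 7.9, 4.2]
finger_gap: 0.0
t 5.15 rack xyz [-1.5] [91.5] 27.1 rot [179.87  -0.19  44.25] F rack [array([-3.4]), array([7.8])] 4.2 gap 0.0 q [-17.  20.  93.   0.  67. -61.]
time: 5.45
tool_pos: [598.9, -130.0, 27.0]
tcp_rot: [179.9, -0.2, 44.3]
ft_force: [4.1, 7.2, 3.6]
finger_gap: -0.2
t 5.45 rack xyz [-1.4] [85.6] 27.0 rot [179.87  -0.19  44.26] F rack [array([-2.3]), array([8.])] 3.6 gap -0.2 q [-17.  20.  93.   0.  67. -61.]
```

```bash
for i in 1 2 3; do case $i in 1) python3 -m pendant '[[0,-1.5,0,0,0],[0,-1.5,0,0,0]]';; 2) python3 -m pendant '[[0,-1,0,0,0],[0,-1,0,0,0]]';; 3) python3 -m pendant '[[0,-1,0,0,0],[0,0,0,0,0]]';; esac | grep ft; python3 -c "
from h import *
status()"; done
```

```text
ft_force: [3.1, 7.3, 4.1]
t 5.65 rack xyz [-1.4] [82.7] 27.0 rot [179.87  -0.19  44.26] F rack [array([-3.]), array([7.3])] 4.1 gap 0.1 q [-17.  19.  94.   0.  67. -62.]
ft_force: [3.3, 7.8, 4.3]
t 5.85 rack xyz [-1.5] [80.7] 27.0 rot [179.87  -0.19  44.26] F rack [array([-3.3]), array([7.7])] 4.3 gap -0.0 q [-18.  19.  94.   0.  67. -62.]
ft_force: [2.7, 7.4, 3.6]
t 6.05 rack xyz [-1.5] [79.6] 27.0 rot [179.87  -0.18  44.25] F rack [array([-3.4]), array([7.1])] 3.6 gap 0.1 q [-18.  19.  94.   0.  67. -62.]
```

```bash
for i in 1 2 3 ; do case $i in 1) python3 -m pendant '[[0,-1,0,0,0],[0,-1,0,0,0]]';; 2) python3 -m pendant '[[0,-1,0,0,0],[0,0,0,0,0]]';; 3) python3 -m pendant '[[0,-1,0,0,0],[0,0,0,0,0]]';; esac | grep ft; python3 -c "
from h import *
status()"; done; python3 -c "
from h import *
im,d=optics.snapshot('scene'); cv2.imwrite('pics/s2.png',cv2.resize(im[150:290,270:450],(800,600)))
im,d=optics.snapshot('top'); np.save('top2.npy',d);o=fit(cloud('top',d),fixed=[OX,OY,YAW]);print(o.x)"
```

```text
ft_force: [12.1, 15.6, -0.7]
t 6.25 rack xyz [-1.5] [79.3] 27.2 rot [179.84  -0.34  44.27] F rack [array([-2.7]), array([19.5])] -0.7 gap -0.5 q [-18.  19.  94.   0.  66. -62.]
ft_force: [13.3, 15.0, -0.3]
t 6.45 rack xyz [-1.5] [79.3] 27.2 rot [179.81  -0.43  44.29] F rack [array([-1.5]), array([20.])] -0.3 gap 0.1 q [-18.  19.  94.   0.  66. -62.]
ft_force: [15.2, 17.0, -2.4]
t 6.65 rack xyz [-1.6] [79.3] 27.3 rot [179.8   -0.51  44.31] F rack [array([-1.6]), array([22.8])] -2.4 gap -0.1 q [-18.  19.  94.   0.  66. -62.]
[ 2.61507816 -0.97018193]
```

View pics/s2.png

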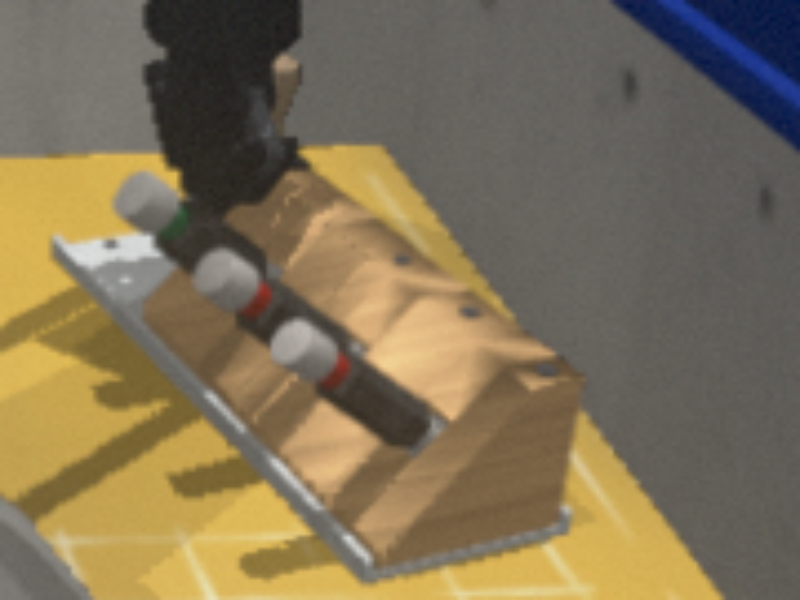

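```bash
python3 -m pendant '[[0,2,0,0,0],[0,3,0,0,0],[0,4,0,0,0],[0,8,0,0,0],[0.6,0,0,-45,0],[0.6,0,0,-45,0],[0.6,0,0,-45,0],[0.6,20,-40,-20,0],[0.6,20,-40,0,0],[0.6,0,0,0,0]]'; python3 -c "
from h import *
status()
im,d=optics.snapshot('top'); P=cloud('top',d);o=fit(P,fixed=[OX,OY,YAW]);print(o.x)
cv2.imwrite('pics/t3.png',cv2.resize(im[100:260,250:420],(800,600)))
x,y=torack(P,OX,OY,YAW)
for lo in range(-85,-20,10):
    m=(abs(y-15)<35)&(x>lo)&(x<lo+10)&(P[:,2]>height(x,y,0)+12)&(P[:,2]<130); 
    if m.sum()>5: print(lo,np.percentile(y[m],[3,50,97]).round(1),np.percentile(P[m,2],[50,98]).round(1),m.sum())
"
```

```text
time: 7.75
tool_pos: [574.8, -36.3, 181.5]
tcp_rot: [180.0, -0.1, 44.4]
ft_force: [-0.4, 0.4, -0.0]
finger_gap: 51.1
t 7.75 rack xyz [-85.3] [133.9] 181.5 rot [ 1.7999e+02 -1.2000e-01  4.4430e+01] F rack [array([-0.5]), array([-0.])] -0.0 gap 51.1 q [ -9.   5.  93.   0.  82. -53.]
[-4.13498672 -0.97084015]
```

View pics/t3.png

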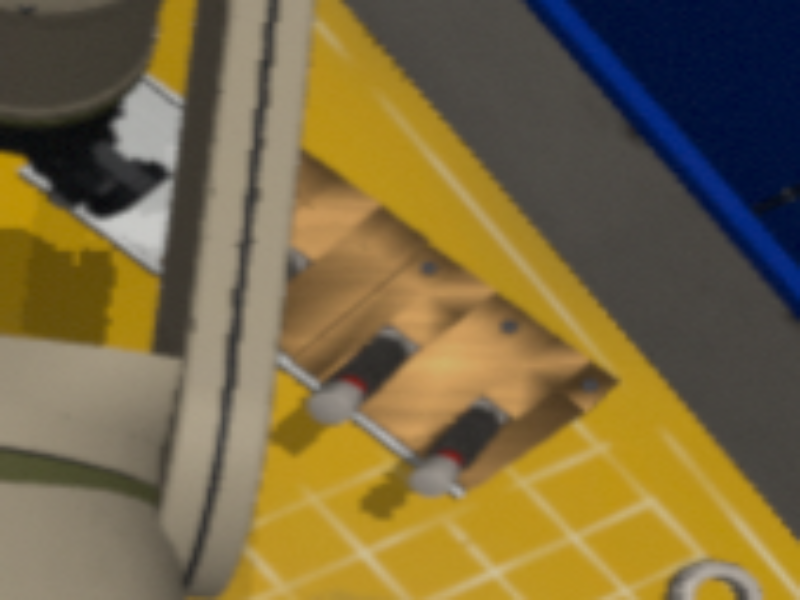

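The arm hides the large gauge from above. The seam between the blocks, near (340,330), looks closed. I'll measure the gauge with the scene camera, using the medium one (y = -67) as reference.

```bash
python3 -c "
from h import *
im,d=optics.snapshot('scene'); P=cloud('scene',d); x,y=torack(P,OX,OY,YAW)
# rack-origin fit in scene via gap fixed 0
from scipy.optimize import minimize
for yc in (15,-67,-133):
  for hlo in (75,85,95):
    m=(abs(y-yc)<32)&(x<-15)&(x>-100)&(P[:,2]>hlo)&(P[:,2]<hlo+10)
    print(yc,hlo,np.percentile(y[m],[3,50,97]).round(1),np.percentile(x[m],[3,50]).round(1),m.sum())
for q in ('gauge_large_mid','gauge_medium','gauge_small','holder_face','block_face','holder_end'):
    o=optics.search_frame('scene',q)
    for k in o[:2]: p=np.array(k['at']); print(q,[v.round(1) for v in torack(p[None],OX,OY,YAW)],p[2].round(1),round(k['score'],2))
to(-34,14,53)
"
```

```text
15 75 [ 1.2  4.6 18.1] [-63.1 -48.2] 85
15 85 [ 1.8  7.4 15.7] [-76.9 -52.1] 91
15 95 [ 2.6  8.7 25.4] [-83.3 -75.8] 87
-67 75 [-79.5 -76.2 -66.7] [-63.3 -51.5] 79
-67 85 [-79.2 -74.2 -63.7] [-76.1 -53.2] 90
-67 95 [-78.7 -74.4 -58. ] [-84.  -75.4] 85
-133 75 [-143.8 -140.9 -131.8] [-61.2 -47.9] 87
-133 85 [-143.5 -139.2 -129.7] [-73.6 -52.5] 85
-133 95 [-144.  -140.  -125.8] [-81.6 -74.9] 87
gauge_large_mid [array([-58.4]), array([7.5])] 90.7 0.64
gauge_medium [array([-61.7]), array([-74.2])] 91.6 0.78
gauge_small [array([-43.1]), array([-137.1])] 84.8 0.7
holder_face [array([-3.4]), array([12.])] 65.0 0.8
block_face [array([-5.6]), array([-119.9])] 36.7 0.6
holder_end [array([-1.]), array([16.7])] 56.1 0.94
tool delta [-116.4   47.8  126.9] turn -0.13
```

```bash
python3 -m pendant '[[0.6,-40,17,0,0],[0.6,-40,17,0,0],[0.6,-39.4,17,0,0],[0.6,0,0,0,0],[0.6,0,0,0,0]]'; python3 -c "
from h import *
status();to(-34,14.5,53)"
```

```text
time: 8.65
tool_pos: [524.9, -161.6, 180.2]
tcp_rot: [-180.0, -0.0, 44.1]
ft_force: [0.7, -0.8, 0.4]
finger_gap: 51.1
t 8.65 rack xyz [-30.5] [10.7] 180.2 rot [-1.7998e+02 -1.0000e-02  4.4060e+01] F rack [array([1.1]), array([-0.])] 0.4 gap 51.1 q [-22.   1.  97.   0.  82. -67.]
tool delta [  3.8  -3.5 127.2] turn -0.24
```

```bash
python3 -m pendant '[[0.6,3.8,-3.5,20,0],[0.6,0,0,40,0],[0.6,0,0,30,0],[0.6,0,0,17,0],[0.6,0,0,0,0]]'; python3 -c "
from h import *
status();to(-34,14.5,53)"
```

```text
time: 9.15
tool_pos: [523.5, -153.0, 69.7]
tcp_rot: [-179.7, 0.1, 44.3]
ft_force: [-0.9, 0.3, -0.1]
finger_gap: 51.3
t 9.15 rack xyz [-37.7] [15.7] 69.7 rot [-1.7966e+02  1.3000e-01  4.4320e+01] F rack [array([-0.8]), array([-0.4])] -0.1 gap 51.3 q [-22.   7. 103.   0.  70. -66.]
tool delta [-1.1  3.8 16.7] turn 0.02
```

```bash
python3 -m pendant '[[0.6,0,2,7,0],[0.6,0,0,7,0],[0.6,0,0,2,0],[0.6,0,0,0,0]]'; python3 -c "
from h import *
status();to(-34,14.5,53)
im,d=optics.snapshot('scene'); cv2.imwrite('pics/s4.png',cv2.resize(im[150:290,270:450],(800,600)))"
```

```text
time: 9.55
tool_pos: [527.1, -156.6, 57.5]
tcp_rot: [180.0, -0.0, 44.2]
ft_force: [-0.1, -0.4, 0.5]
finger_gap: 51.5
t 9.55 rack xyz [-32.6] [15.7] 57.5 rot [ 1.7998e+02 -1.0000e-02  4.4250e+01] F rack [array([0.2]), array([-0.3])] 0.5 gap 51.5 q [-22.   9. 103.   0.  68. -66.]
tool delta [-1.2 -1.4  4.5] turn -0.05
```

View pics/s4.png

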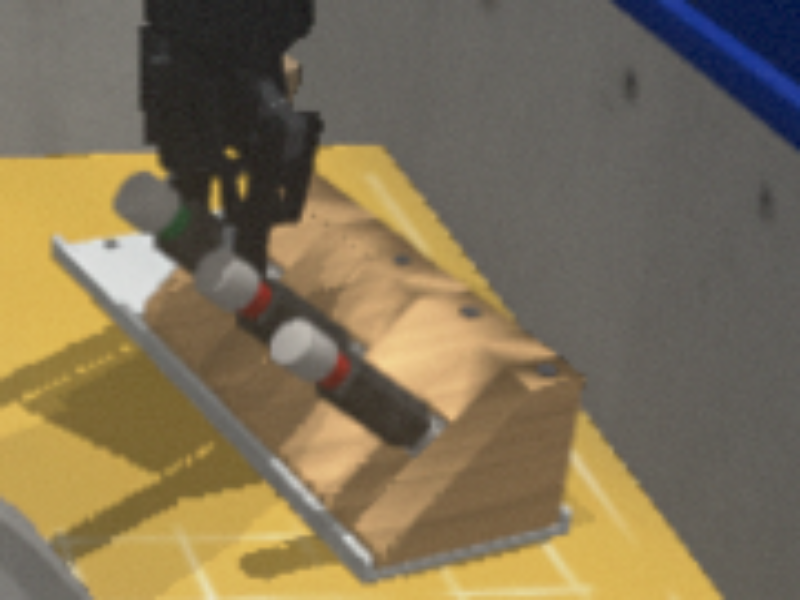

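The fingers straddle the large gauge's handle, at about (240,200). I make a fine correction and close gently.

```bash
python3 -m pendant '[[0.6,-1.2,-1.5,3.5,0],[0.6,0,0,0,0],[0.35,0,0,0,0],[0.35,0,0,0,0]]' 25; python3 -c "
from h import *
status()"; python3 -m pendant '[[0.2,0,0,0,0],[0.2,0,0,0,0],[0.2,0,0,0,0],[0.2,0,0,0,0]]' 25; python3 -c "
from h import *
status()"
```

```text
time: 10.0
tool_pos: [525.0, -156.4, 53.9]
tcp_rot: [180.0, -0.0, 44.2]
ft_force: [0.4, -0.7, 0.4]
finger_gap: 29.7
t 10.0 rack xyz [-34.2] [14.4] 53.9 rot [ 1.7999e+02 -1.0000e-02  4.4250e+01] F rack [array([0.7]), array([-0.2])] 0.4 gap 29.7 q [-22.   9. 103.   0.  68. -66.]
time: 10.4
tool_pos: [525.1, -156.3, 54.0]
tcp_rot: [180.0, -0.0, 44.3]
ft_force: [-0.8, 1.1, 2.8]
finger_gap: 26.7
t 10.4 rack xyz [-34.2] [14.5] 54.0 rot [ 1.7999e+02 -1.0000e-02  4.4250e+01] F rack [array([-1.3]), array([0.2])] 2.8 gap 26.7 q [-22.   9. 103.   0.  68. -66.]
```

```bash
python3 -m pendant '[[0,0,0,0,0],[0,0,0,0,0],[0,0,-1,-1,0],[0,0,-2,-2,0],[0,0,-3,-3,0],[0,0,-3,-3,0]]' 60; python3 -c "
from h import *
status()"; python3 -m pendant '[[0,0,-3,-3,0],[0,0,-3,-3,0],[0,0,-3,-3,0],[0,0,-4,-4,0]]' 60; python3 -c "
from h import *
status()"
```

```text
time: 11.0
tool_pos: [518.3, -149.7, 62.9]
tcp_rot: [-180.0, 0.0, 44.2]
ft_force: [1.3, -0.3, -0.6]
finger_gap: 26.1
t 11.0 rack xyz [-43.6] [14.2] 62.9 rot [-1.7998e+02  2.0000e-02  4.4240e+01] F rack [array([1.1]), array([0.7])] -0.6 gap 26.1 q [-22.   7. 104.  -0.  69. -66.]
time: 11.4
tool_pos: [509.1, -140.2, 75.8]
tcp_rot: [-180.0, 0.0, 44.2]
ft_force: [-0.3, -0.9, -2.1]
finger_gap: 25.8
t 11.4 rack xyz [-56.8] [14.3] 75.8 rot [-1.7996e+02  2.0000e-02  4.4250e+01] F rack [array([0.4]), array([-0.8])] -2.1 gap 25.8 q [-21.   4. 106.   0.  70. -65.]
```

```bash
python3 -m pendant '[[0,0,-4,-4,0],[0,0,-4,-4,0],[0,0,-4,-4,0],[0,0,-8,-8,0],[0,0,-12,-20,0],[0,0,-10,-40,0],[0,0,0,-40,0],[0,0,0,0,0],[0,0,0,0,0]]' 60; python3 -c "
from h import *
status()
im,d=optics.snapshot('scene'); cv2.imwrite('pics/s5.png',cv2.resize(im[110:290,220:450],(800,600)))
P=cloud('scene',d); x,y=torack(P,OX,OY,YAW)
m=(abs(y-15)<40)&(P[:,2]>80)&(P[:,2]<300)&(x<0)&(x>-180)
np.save('s5.npy',d)
"
```

```text
time: 12.3
tool_pos: [481.0, -110.5, 197.6]
tcp_rot: [179.8, -0.1, 44.3]
ft_force: [-1.1, 0.6, -1.5]
finger_gap: 25.6
t 12.3 rack xyz [-97.7] [14.9] 197.6 rot [ 1.7982e+02 -9.0000e-02  4.4260e+01] F rack [array([-1.2]), array([-0.4])] -1.5 gap 25.6 q [-19.  -8. 105.   0.  84. -63.]
```

View pics/s5.png

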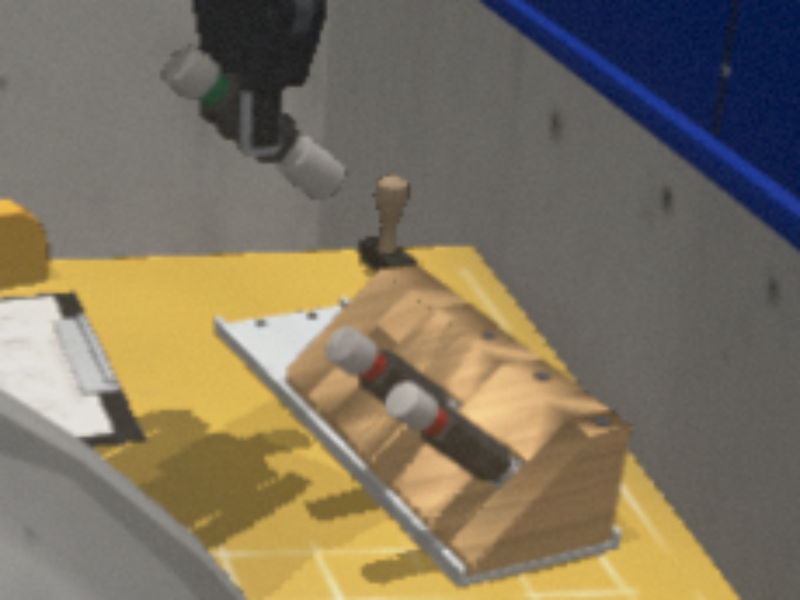

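The large gauge is out, with its ends at (190,75) and (315,165). The holder is still against the block and the other gauges are in place. The pendant can't tilt the tool, so I'll pivot the gauge in a light grip by lowering its long plug onto the fixed rack's front lip, at the empty end.

```bash
python3 -m pendant '[[0,35,5,0,0],[0,35,5,0,0],[0,35,4,20,0],[0,0,0,40,0],[0,0,0,40,0],[0,0,0,18,0],[0,0,0,0,0],[0,0,0,0,0]]' 60; python3 -c "
from h import *
status();to(-84,120,75)"
```

```text
time: 13.15
tool_pos: [564.3, -47.1, 76.8]
tcp_rot: [-179.9, 0.1, 44.2]
ft_force: [-0.6, 0.2, -0.2]
finger_gap: 25.8
t 13.15 rack xyz [-85.] [118.8] 76.8 rot [-1.7988e+02  9.0000e-02  4.4240e+01] F rack [array([-0.5]), array([-0.3])] -0.2 gap 25.8 q [-10.  10.  99.   0.  71. -54.]
tool delta [1.2 1.  1.8] turn -0.06
```

```bash
python3 -m pendant '[[0,0,0,8,0],[0,0,0,8,0],[0,0,0,6,0],[0,0,0,3,0],[0,0,0,3,0],[0,0,0,3,0]]' 25; python3 -c "
from h import *
status()"; python3 -m pendant '[[0,0,0,3,0],[0,0,0,3,0]]' 25; python3 -c "
from h import *
status()
im,d=optics.snapshot('scene'); cv2.imwrite('pics/s6.png',cv2.resize(im[110:290,220:450],(800,600)))"
```

```text
time: 13.75
tool_pos: [565.5, -47.3, 46.8]
tcp_rot: [180.0, -0.0, 44.3]
ft_force: [0.1, -0.2, -1.8]
finger_gap: 25.9
t 13.75 rack xyz [-84.] [119.5] 46.8 rot [ 1.7998e+02 -1.0000e-02  4.4250e+01] F rack [array([0.2]), array([-0.])] -1.8 gap 25.9 q [-10.  12. 100.   0.  68. -54.]
time: 13.95
tool_pos: [566.7, -47.5, 42.3]
tcp_rot: [179.9, -0.1, 44.2]
ft_force: [-3.9, 3.0, 17.2]
finger_gap: 25.9
t 13.95 rack xyz [-83.] [120.2] 42.3 rot [ 1.7987e+02 -9.0000e-02  4.4250e+01] F rack [array([-4.9]), array([-0.7])] 17.2 gap 25.9 q [-10.  12. 100.  -0.  67. -54.]
```

View pics/s6.png

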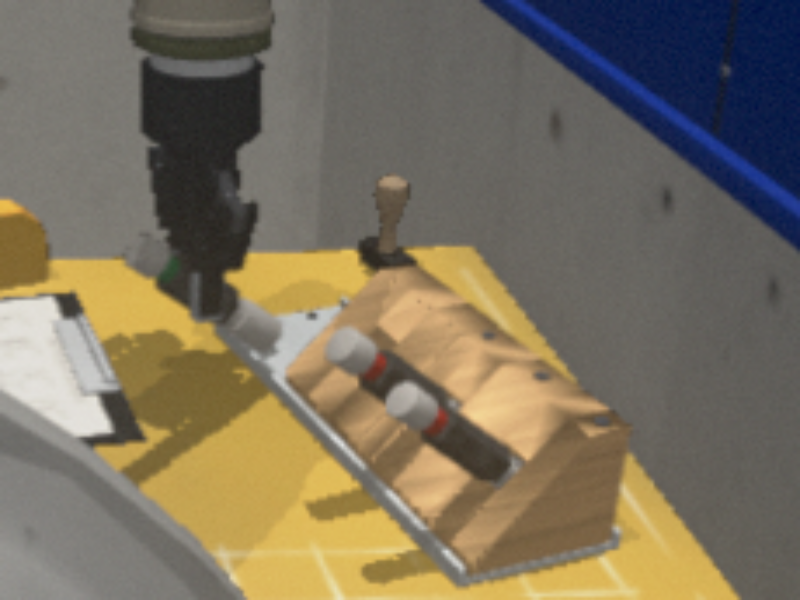

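The long plug rests on the lip at about (260,340), with 17 N so far. I continue slowly at the minimum grip.

```bash
python3 -m pendant '[[0,0,-0.5,2,0],[0,0,-0.5,2,0]]' 20; python3 -c "
from h import *
status()"; python3 -m pendant '[[0,0,-0.5,2,0],[0,0,-0.5,2,0]]' 20; python3 -c "
from h import *
status()"; python3 -m pendant '[[0,0,-0.5,2,0],[0,0,-0.5,2,0]]' 20; python3 -c "
from h import *
status()"
```

```text
time: 14.2
tool_pos: [567.0, -46.5, 40.3]
tcp_rot: [179.8, -0.2, 44.3]
ft_force: [-9.0, 4.8, 23.7]
finger_gap: 26.0
t 14.2 rack xyz [-83.5] [121.1] 40.3 rot [ 1.7981e+02 -1.7000e-01  4.4260e+01] F rack [array([-9.7]), array([-3.1])] 23.7 gap 26.0 q [-10.  12. 101.   0.  67. -54.]
time: 14.4
tool_pos: [566.3, -45.2, 36.7]
tcp_rot: [179.8, -0.2, 44.3]
ft_force: [-10.2, 7.5, 26.6]
finger_gap: 25.7
t 14.4 rack xyz [-84.9] [121.6] 36.7 rot [179.84  -0.21  44.27] F rack [array([-12.5]), array([-2.1])] 26.6 gap 25.7 q [-10.  13. 101.   0.  66. -54.]
time: 14.6
tool_pos: [565.5, -44.2, 32.4]
tcp_rot: [179.9, -0.2, 44.3]
ft_force: [-9.1, 9.1, 23.4]
finger_gap: 26.0
t 14.6 rack xyz [-86.2] [121.7] 32.4 rot [179.86  -0.22  44.28] F rack [array([-12.9]), array([-0.2])] 23.4 gap 26.0 q [-10.  13. 101.   0.  66. -54.]
```

```bash
cat >> h.py <<'E'
def gauge(tag=None,cam_='scene'):
    s=r.sense(); a,b=torack(s["tool_pos"][None],OX,OY,YAW); z0=s["tool_pos"][2]
    im,d=optics.snapshot(cam_)
    if tag: cv2.imwrite(f'pics/{tag}.png',im)
    P=cloud(cam_,d); x,y=torack(P,OX,OY,YAW); x=x-a; y=y-b; z=P[:,2]-z0
    for lo in range(-75,90,8):
        m=(x>lo)&(x<lo+8)&(abs(y)<16)&(z>-45)&(z<75)&(P[:,2]>17)
        if m.sum()>4: print(lo+4,m.sum(),"z",np.percentile(z[m],[5,50,95]).round(1),"y",np.median(y[m]).round(1))
E
python3 -m pendant '[[0,0,-0.5,2,0],[0,0,-0.5,2,0],[0,0,-0.5,2,0]]' 20; python3 -c "
from h import *
status()";  python3 -m pendant '[[0,0,-0.5,2,0],[0,0,-0.5,2,0],[0,0,0,0,0]]' 20; python3 -c "
from h import *
status(); gauge('s7')"
```

```text
time: 14.9
tool_pos: [564.3, -43.3, 25.7]
tcp_rot: [179.9, -0.2, 44.3]
ft_force: [-5.0, 6.4, 14.7]
finger_gap: 25.8
t 14.9 rack xyz [-87.7] [121.5] 25.7 rot [179.85  -0.2   44.28] F rack [array([-8.1]), array([0.9])] 14.7 gap 25.8 q [-10.  13. 101.   0.  65. -54.]
time: 15.2
tool_pos: [564.0, -43.2, 21.4]
tcp_rot: [179.8, -0.2, 44.3]
ft_force: [-1.5, 2.0, 12.3]
finger_gap: 26.0
t 15.2 rack xyz [-87.9] [121.3] 21.4 rot [179.78  -0.19  44.28] F rack [array([-2.5]), array([0.4])] 12.3 gap 26.0 q [-10.  14. 102.   0.  65. -54.]
-55 54 z [27.8 35.9 46.3] y -2.8
-47 38 z [25.  38.8 47.5] y -9.6
-39 30 z [25.8 37.5 45.4] y -9.5
-31 37 z [15.2 28.7 41.1] y -7.1
-23 52 z [15.8 31.8 53.9] y -10.0
-15 72 z [13.5 36.1 71.8] y -5.0
-7 31 z [33.3 40.2 70.1] y 13.3
17 37 z [ 3.  15.2 24. ] y -11.8
25 26 z [-2.5 11.7 23.2] y -6.9
33 40 z [-0.7 10.  17.2] y -8.6
41 33 z [-2.4  8.8 16.6] y -9.9
49 29 z [-2.7  7.2 14.9] y -9.7
57 27 z [-3.1  4.9 10.7] y -9.0
65 7 z [-1.4  5.9  7.8] y -7.8
```

```bash
python3 -m pendant '[[0,0,-0.5,2,0],[0,0,-0.5,2,0],[0,0,-0.5,2,0]]' 20; python3 -c "
from h import *
status()";  python3 -m pendant '[[0,0,-0.5,2,0],[0,0,-0.5,2,0],[0,0,0,0,0]]' 20; python3 -c "
from h import *
status(); gauge()"
```

```text
time: 15.55
tool_pos: [562.9, -42.0, 15.7]
tcp_rot: [179.8, -0.2, 44.3]
ft_force: [-4.6, 3.5, 14.5]
finger_gap: 25.8
t 15.55 rack xyz [-89.6] [121.4] 15.7 rot [179.8   -0.2   44.27] F rack [array([-5.7]), array([-0.9])] 14.5 gap 25.8 q [ -9.  14. 102.   0.  64. -54.]
time: 15.85
tool_pos: [561.8, -40.9, 11.2]
tcp_rot: [179.9, -0.2, 44.3]
ft_force: [-3.7, 4.9, 13.5]
finger_gap: 26.0
t 15.85 rack xyz [-91.1] [121.3] 11.2 rot [179.85  -0.18  44.28] F rack [array([-6.1]), array([0.7])] 13.5 gap 26.0 q [ -9.  14. 102.   0.  64. -54.]
-55 59 z [17.3 28.7 38.4] y -3.6
-47 40 z [18.3 31.  38.1] y -10.3
-39 25 z [18.3 31.5 37.1] y -7.6
-31 45 z [12.5 25.8 32.5] y -6.7
-23 46 z [14.6 30.1 36.8] y -11.1
-15 75 z [13.8 34.1 70.7] y -7.2
-7 26 z [31.9 45.4 69.2] y 13.8
17 27 z [ 8.5 19.  26. ] y -11.9
25 19 z [10.7 19.4 25.8] y -7.6
33 39 z [ 7.7 18.9 26.8] y -6.8
41 38 z [ 6.8 19.7 26.6] y -10.9
49 29 z [ 9.5 19.9 26. ] y -10.8
57 31 z [ 6.4 18.3 24.8] y -10.4
65 19 z [ 9.3 17.4 23.2] y -9.5
```

```bash
python3 -m pendant '[[0,0,-0.5,2,0],[0,0,0,2,0],[0,0,0,0,0]]' 20; python3 -c "
from h import *
status(); gauge()"
```

```text
time: 16.2
tool_pos: [561.0, -40.2, 7.0]
tcp_rot: [179.9, -0.2, 44.3]
ft_force: [-4.6, 6.8, 14.4]
finger_gap: 26.3
t 16.2 rack xyz [-92.1] [121.3] 7.0 rot [ 1.7992e+02 -1.6000e-01  4.4280e+01] F rack [array([-8.]), array([1.4])] 14.4 gap 26.3 q [ -9.  14. 102.   0.  63. -54.]
-55 59 z [12.5 24.2 34.7] y -5.8
-47 39 z [13.9 28.2 34.3] y -8.4
-39 29 z [16.4 26.6 33.3] y -6.7
-31 43 z [12.  25.1 33. ] y -7.1
-23 39 z [15.3 29.3 67.2] y -11.1
-15 75 z [16.1 34.2 72.3] y -2.4
-7 26 z [29.9 37.1 72.3] y 13.6
9 5 z [15.2 21.3 51.9] y -12.2
17 22 z [13.1 21.  26.7] y -12.4
25 15 z [13.8 21.5 27.4] y -7.6
33 43 z [11.7 23.1 30.5] y -8.7
41 30 z [12.5 24.8 30.6] y -9.7
49 35 z [13.2 24.  30.2] y -9.9
57 36 z [11.6 23.7 30.2] y -10.3
65 15 z [12.5 24.9 29.1] y -9.0
```

```bash
python3 -m pendant '[[0,0,0,1.5,0],[0,0,0,0.7,0],[0,0,0,0,0]]' 20; python3 -c "
from h import *
status(); gauge()"
```

```text
time: 16.55
tool_pos: [560.9, -40.0, 4.8]
tcp_rot: [179.9, -0.2, 44.3]
ft_force: [-4.9, 8.2, 14.7]
finger_gap: 25.8
t 16.55 rack xyz [-92.4] [121.3] 4.8 rot [ 1.7994e+02 -1.6000e-01  4.4280e+01] F rack [array([-9.3]), array([2.2])] 14.7 gap 25.8 q [ -9.  15. 102.   0.  63. -54.]
-55 57 z [13.9 23.8 32. ] y -5.4
-47 39 z [15.3 27.4 32.2] y -9.7
-39 24 z [14.  24.1 29.4] y -7.7
-31 42 z [14.1 25.9 31.9] y -7.6
-23 41 z [14.  27.8 70.1] y -10.9
-15 75 z [15.7 33.4 71.9] y -2.6
-7 33 z [30.8 38.8 71.1] y 14.1
17 24 z [13.7 22.  27.7] y -11.8
25 13 z [15.6 22.2 26.4] y -8.2
33 39 z [14.7 24.9 32.9] y -8.0
41 36 z [15.1 26.2 33.6] y -9.8
49 35 z [15.4 25.2 33. ] y -10.1
57 35 z [14.4 27.5 33.7] y -8.9
65 13 z [14.8 24.9 32.5] y -10.7
```

It measures level to about 0.5°. I firm the grip and lift.

```bash
python3 -m pendant '[[0,0,0,0,0],[0,0,0,0,0],[0,0,0,-3,0],[0,0,0,-10,0],[0,0,0,-20,0],[0,0,0,-35,0],[0,0,0,-40,0],[0,0,0,-40,0],[0,0,0,-40,0],[0,0,0,-40,0]]' 90; python3 -m pendant '[[0,0,0,-40,0],[0,0,0,-35,0],[0,0,0,-20,0],[0,0,0,-10,0],[0,0,0,0,0],[0,0,0,0,0],[0,0,0,0,0],[0,0,0,0,0],[0,0,0,0,0]]' 90; python3 -c "
from h import *
status(); gauge('s9')
im=cv2.imread('pics/s9.png'); cv2.imwrite('pics/s9b.png',cv2.resize(im[20:290,170:450],(780,600)))
im,d=optics.snapshot('top'); cv2.imwrite('pics/t9.png',cv2.resize(im,(800,600)));np.save('t9.npy',d)
for q in ('setting_ring','wheel_nut'): print([k['at'] for k in optics.search_frame('top',q)][:1])
P=cloud('top',d);print(fit(P,fixed=[OX,OY,YAW]).x)"
```

```text
time: 17.6
tool_pos: [558.9, -41.2, 232.5]
tcp_rot: [180.0, 0.0, 44.2]
ft_force: [0.5, -0.2, -1.6]
finger_gap: 25.6
time: 18.5
tool_pos: [559.0, -41.1, 334.5]
tcp_rot: [-179.9, 0.1, 44.2]
ft_force: [-0.4, -0.2, -1.5]
finger_gap: 25.4
t 18.5 rack xyz [-92.9] [119.2] 334.5 rot [-1.7992e+02  6.0000e-02  4.4250e+01] F rack [array([-0.1]), array([-0.5])] -1.5 gap 25.4 q [ -9.   0.  82.  -0.  98. -54.]
-55 74 z [10.5 21.5 32.6] y -6.2
-47 57 z [11.5 23.6 33.9] y -9.5
-39 36 z [10.9 22.3 31.2] y -7.8
-31 62 z [ 8.8 21.9 33.3] y -6.8
-23 60 z [ 6.2 21.2 33.8] y -10.9
-15 114 z [ 8.3 33.2 72.5] y -8.6
-7 53 z [ 2.4 38.7 71. ] y 13.1
1 8 z [ 0.8 38.8 45.8] y 13.6
17 45 z [ 7.  21.1 33.2] y -11.9
25 36 z [ 8.8 21.9 34.3] y -9.7
33 64 z [ 8.4 20.4 31.6] y -7.1
41 51 z [ 7.9 22.4 33.1] y -10.1
49 50 z [ 7.6 20.2 32. ] y -10.4
57 46 z [ 7.7 20.  31.2] y -11.1
65 27 z [ 7.6 17.9 29.1] y -10.1
[]
[]
[ 0.40814489 -0.8140299 ]
```

View pics/s9b.png

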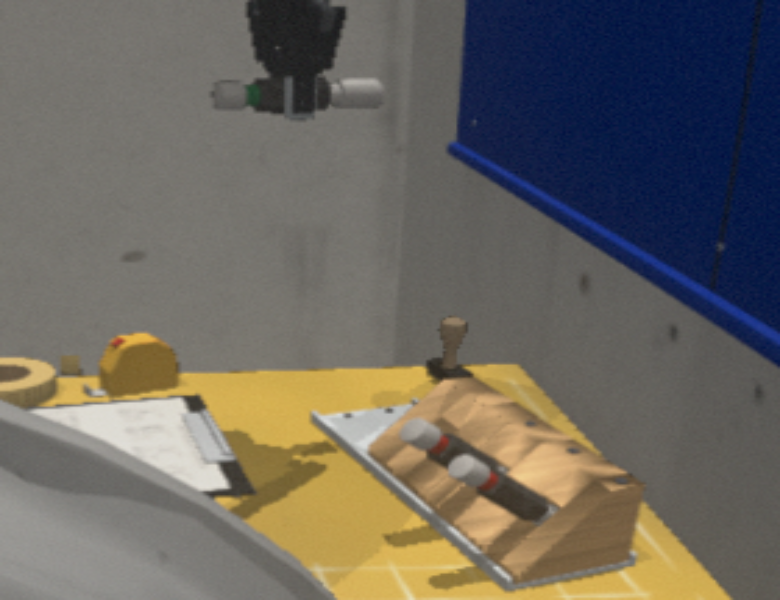

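View pics/t9.png

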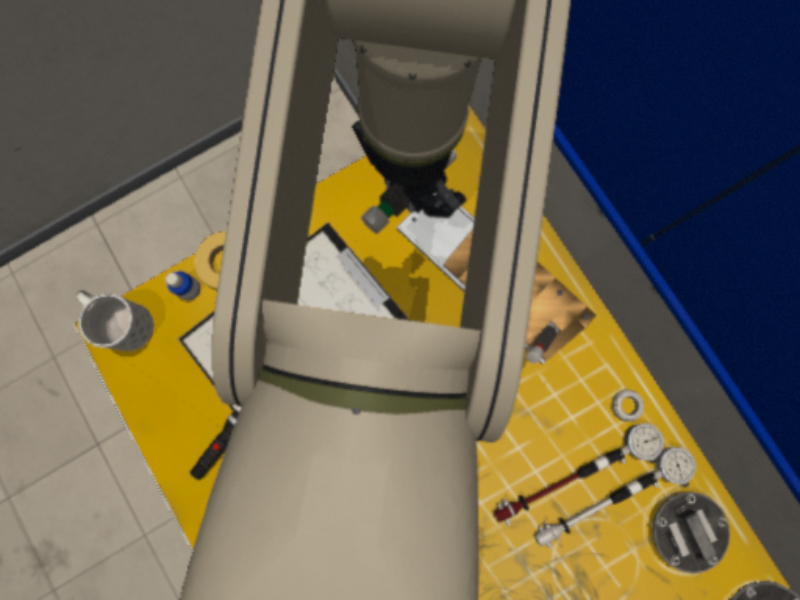

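The gauge is level and held high. The other gauges are in place. One last check of the holder's flushness, then I hand in.

```bash
python3 -c "
from h import *
im,d=optics.snapshot('scene'); P=cloud('scene',d)
print('scene fit gap',fit(P,fixed=[OX,OY,YAW]).x)
cv2.imwrite('pics/s10.png',cv2.resize(im[160:285,280:405],(600,600),interpolation=cv2.INTER_CUBIC))
x,y=torack(P,OX,OY,YAW)
# points down in the seam: below the slope surface near y=-35
for yy in range(-45,-25,2):
    m=(y>yy)&(y<yy+2)&(x>-40)&(x<44); print(yy,m.sum(),np.percentile((P[m,2]-height(x[m],np.full(m.sum(),-50.),0)),[5,50]).round(1))
status()"
```

```text
scene fit gap [ 0.19189729 -0.14200001]
-45 19 [-1.9 -0.6]
-43 20 [-3.4 -0.4]
-41 25 [-3.1 -0.3]
-39 22 [-2.5 -0.1]
-37 19 [-2.  -0.3]
-35 21 [-2.7 -0.8]
-33 16 [-1.9 -1. ]
-31 23 [-3.1 -1.3]
-29 28 [-3.2 -1.3]
-27 23 [-3.3 -0.9]
t 18.75 rack xyz [-92.6] [119.4] 335.6 rot [180.     0.    44.25] F rack [array([-0.6]), array([0.7])] -1.5 gap 25.7 q [ -9.   0.  82.  -0.  98. -54.]
```

View pics/s10.png

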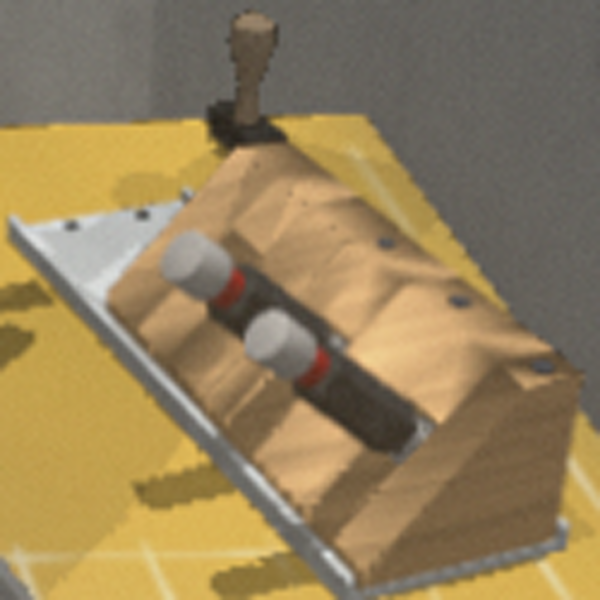

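No seam shows between the holder and the block, and both cameras' fits put the gap at about 0.2–0.4 mm, which is zero within their error.

```bash
python3 -c "
from bench import hand_in
print(hand_in())"
```

```text
the job is handed in; nothing more can be done
None
```

The job is done and handed in at about 19 s of the 48 s allowed. The holder is flush against the block, and the large gauge is held level and still, about 33 cm above the bench.

- **Sliding the holder:** I pushed it with the shut fingers until it stopped hard at about 20 N, within 0.2 mm of where flush should be. The gauge stayed in it throughout.
- **Levelling the gauge:** I gripped the gauge by its flats and drew it out along its own axis. The pendant cannot tilt the tool, so I swung the gauge level in a light grip by lowering its long plug onto the rack's front lip. I then gripped it at 90 N and lifted it.
- **Last checks on the holder:** fits from the scene and top cameras put the gap at 0.2 mm and 0.4 mm. That is zero within their error, and no seam shows in the picture.
- **Last checks on the gauge:** its axis is level to about 1°, the arm was still, and the force reading showed only the gauge's weight.
- **Checks that failed or disagreed:**
  - The arm hid the setting ring and wheel nut from the final view, so the detector could not confirm they are in place. The gripper never came near them at low height.
  - Two earlier top-camera fits of the gap, 2.6 mm and -4.1 mm, were off because the arm was in the way.
  - The first scene-camera fit of the whole rack also failed, and I did not use it.

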